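# Ready a scent diffuser for a demonstration puff and hold its bayonet lid at half turn

### The job

Give a customer a demonstration puff with the scent diffuser on the side table: lay the loose clay scent disc flat in the well of the open diffuser, fit the wooden-topped bayonet lid so that its lugs drop through the notches and it sits fully home on the rim, then turn the lid clockwise (seen from above) to the long half-way mark, short of the lock, and keep holding it there against its return spring: the program finishes with the gripper still holding the lid at that mark. Never let it go on into the lock click, and leave the other goods where they stand.

Things in the scene. Friction and masses are not known exactly. Their poses are not given: they have to be found in the camera images.
- diffuser: Open fan diffuser: white round housing, 104 mm diameter, 62 mm high, fixed to the table. Origin at the centre of its underside, z up, x toward one notch. A 6 mm thick flange rings the mouth; the bore is 66 mm wide, its edge bevelled 2 mm. Half a turn of the diffuser looks and works the same.
- rim_centre (a point): Centre of the diffuser's mouth, level with the top of its rim, 62 mm above its origin; same axes as the diffuser. Dark marks on the rim, 46 mm from the axis, the same on both sides: a small dot at each notch (put in), a long radial bar 42 degrees clockwise of it seen from above (half way), a square 84 degrees clockwise (lock).
- notch (a point): Top of the notch on the diffuser's +x side, 37 mm from the axis; a second one is across from it (-x). Each is 14 mm wide, reaches 40 mm from the axis and has bevelled edges; the lid's lugs go down through them.
- half_mark (a point): One of the two half-way marks, a bar on the rim 46 mm from the axis, 42 degrees clockwise (seen from above) of the +x notch; the other is across from it. The lid's grip must point at them at the end.
- well_floor (a point): Centre of the floor of the diffuser's disc well, 35 mm above the diffuser's origin, 27 mm below the rim. The well is round, 38 mm wide, with a funnel above it.
- lid: Loose bayonet lid, about 90 g: round wooden cap, 84 mm wide, 14 to 19 mm above the origin, on a grey plug 62 mm in diameter and 14 mm deep, bevelled at its foot. Origin at the centre of the plug's underside, z up, x along the grip; it starts standing on its plug on the table. Half a turn looks and works the same. Home: cap on the rim, origin 48 mm above the diffuser's origin.
- lid_grip (a point): Middle of the lid's upright wooden finger grip, 40 mm above the lid's origin, 6 mm below the grip's top. The grip runs along the lid's x axis across the cap: 12 mm thick (y), 19 to 46 mm above the origin, 72 mm long at its foot, 45 mm at its top.
- lid_lug (a point): Tip of the lug at the lid's +x end, 37 mm from the axis, 4 mm above the origin; a second is at -x. Lugs are 8 mm wide, 5 mm thick, their noses bevelled, below the ends of the grip. They enter with the grip pointing at the notches, within about 4 degrees; the lid then turns clockwise only.
- puff_switch (a joint): Hidden sprung switch ring turned by the lugs (rad), 0 at rest. It follows the lid's clockwise turn less about 9 degrees: about 0.58 at the half-way mark, pushing back with some 0.05 N m. From 0.93 (lid at 62 degrees) two lock pawls resist with up to 0.2 N m more, then snap; over 1.2 the lid is locked. It springs back if the lid is let go.
- scent_disc: Plain round clay scent disc, 30 mm diameter, 6 mm thick, lying flat on the table; origin at the centre of its underside, z up.
- soap_bar: Wrapped soap bar, 53x78x26 mm, bystander; origin at the centre of its underside.
- cream_jar: Cream jar with wooden lid, 68 mm diameter, 58 mm high, bystander; origin at the centre of its underside.
- balm_tin: Flat round balm tin, 47 mm diameter, 15 mm high, bystander; origin at the centre of its underside.
- sachet: Pillow sachet, 52x98x18 mm, bystander; origin at the centre of its underside.
- candle: Candle in a glass, 70 mm diameter, 78 mm high, bystander; origin at the centre of its underside.
- dropper: Dropper bottle, 33 mm diameter, 89 mm high, bystander; origin at the centre of its underside.
- menu_stand: Card on a wooden easel, 82x115x212 mm, fixed bystander at the back right; origin at the centre of its underside.
- acrylic_sign: Clear sign on a wooden foot, 40x128x204 mm, fixed bystander at the back; origin at the centre of its underside.

How it is judged:
By the outcome, as a careful person would: the job done as asked, in the order asked, and still so for the second after the job is handed in, while the arm keeps its last pose, push and grip.
It also fails if it takes over 61 s, if anything falls off the work surface, if the arm or the gripper's body presses on something with over 40 N, if the wrist force passes 120 N, or if a joint passes its speed limit or range.

### The arm

A 7-joint arm with a two-finger parallel gripper is mounted at the origin on a cart in front of the work surface, level with it; the furniture and walls round the work are solid. World frame = base frame: x ahead of the robot, y to its left, z up, the work surface at z = 0. Lengths are in m, angles in rad, forces in N, time in s.
With the tool pointing down it reaches from about 0.425 to 0.825 m from the base axis. Payload 3.6 kg.
Tool frame: the origin (TCP) lies midway between the tips of the shut fingers; the grasp point (between the pads) lies 19 mm behind it (manip.grasp_offset is the distance from the TCP to the grasp point, in m); z points along the fingers, y is the line along which they close (so a half turn about z gives the same grasp; the last joint's range is limited). The gripper opens to 85 mm and grips with 20 to 120 N. Pads are 22 mm wide; open, the fingers measure 114 mm over their backs; the gripper's body (76 mm by 85 mm) begins 54 mm behind the grasp point. The pads swing forward as they close: fully open they stand 13 mm farther back than shut.
Start: joints at [-1.2, 0.615, -0.013, 1.423, 0.008, 1.103, -0.04], TCP at [0.251, 0.599, 0.231] pointing down, gripper open.
Joint ranges: [-3.12, 3.12], [-0.3, 2.06], [-1.34, 1.32], [0.26, 2.42], [-1.36, 4.5], [0.01, 1.98], [-2.84, 2.84]. Speed limits (rad/s): [2.79, 2.79, 3.14, 3.14, 3.14, 3.14, 3.14].

### API

Orientations are given as a rotation vector (axis times angle).
In Python, from workcell import manip gives the robot as it stands.
- The arm moves only by the shell command python3 -m creep 'ROWS'. ROWS is JSON, a list of rows, each a list of 3 entries, a list of its own where there are three numbers: the shift along the tool's x, y, z in mm, then the turn about the tool's z in degrees, then the finger opening in mm, from 0 to 85.4. A call has 1 to 12 rows; each row is the pose to reach, as a shift and turn from the pose commanded when the call began, along the tool's axes at that moment; what a row does not reach only later rows make up. A row lasts 1/8 s, in which the tool goes at most 62.5 mm and 10.7 degrees, less where a joint would pass 70% of its speed; a pose out of reach is approached as far as the arm can. A call with a gripper value outside its range is refused whole. The fingers move at their own pace and stop on an object; the grip force is fixed at half the most. Time passes only in rows, so rows that repeat a pose let the fingers close. It gives the time, the measured TCP pose, the force, the opening and the grip force at its end, in the units of the state.
- manip.get_obs(): the state, without advancing time (a new reading comes with each control period).
- manip.read_camera(name): name is "side" or "top"; returns a dict with "frame" (400x640x3 uint8, red, green, blue), "intrinsics" (3x3 intrinsics, pixels), "position" and "rotation" of the camera in the world. Camera axes: x right, y down, z forward; pixel columns grow to the right and rows downward; lengths in m; the calibration is good to about 2 mm. A picture is of the moment at which its call begins. There is no depth.
- manip.close_job(): hands the job in; it is judged then, once.
The state is a dict: "time_s": time; "joints": joint angles; "qvel": joint speeds; "joint_efforts": joint torques, N m; "eef_pos": TCP position; "tool_rot": TCP orientation; "force": force on the tool from outside, world axes, zero at the start; "moment": the same for the moment, N m; "opening": finger opening in m; "finger_force": force on a finger pad.
Only numpy, scipy, OpenCV 4.12 (cv2) and the standard library are available. Lean on these libraries where they do the work, as an engineer would, in place of code of your own. Each camera call takes 0.05 s, during which the arm holds its last target. There are 200 camera calls.

## Working session

There is one attempt and no reset: what is moved stays moved. The work goes in short steps, Python scripts to look and compute and a shell command to move; the robot and the scene stay as the last step left them, time stands still between calls to the robot, and variables do not carry over. Pictures are saved under pics/ and viewed, at most 10 in all, crops included, and the job is handed in when it is done.

```bash
mkdir -p pics; ls; cat > h.py <<'E'
import numpy as np, cv2
from workcell import manip
from scipy.spatial.transform import Rotation as R
def shot(n,f):
    c=manip.read_camera(n); cv2.imwrite('pics/'+f,c['frame'][:,:,::-1]); np.savez(f'{n}.npz',**{k:c[k] for k in('frame','intrinsics','position','rotation')}); return c
def proj(c,p):
    q=np.array(c['rotation']).T@(np.array(p)-c['position']); q=c['intrinsics']@q; return q[:2]/q[2]
def back(c,uv,z):
    d=np.array(c['rotation'])@np.linalg.inv(c['intrinsics'])@np.array([*uv,1.]); p=np.array(c['position']); return p+d*(z-p[2])/d[2]
E
python3 - <<'E'
from h import *
for n in('side','top'):
    c=shot(n,n+'1.png'); print(n,c['position'],c['rotation'],c['intrinsics'])
o=manip.get_obs(); print(o['time_s'],o['eef_pos'],o['tool_rot'],o['opening'],manip.grasp_offset)
print(R.from_rotvec(o['tool_rot']).as_matrix())
E
```

```text
pics
side [0.30922195 0.63890701 0.41193323] [-0.39492963  2.46123691 -1.58424637] [[365.92199075   0.         322.97060159]
 [  0.         365.92199075 200.11723471]
 [  0.           0.           1.        ]]
top [ 0.36955931 -0.07732019  1.04604569] [-2.14762815  2.10311318 -0.21975173] [[413.74640548   0.         319.48989363]
 [  0.         413.74640548 201.27781206]
 [  0.           0.           1.        ]]
0.1 [0.25093621 0.59886461 0.23024532] [-0.6190432  -3.07957717  0.00357218] 0.08577906929762724 0.0187
[[-9.22324112e-01  3.86416238e-01 -8.51070004e-04]
 [ 3.86417172e-01  9.22321609e-01 -2.14883653e-03]
 [-4.53850735e-05 -2.31079181e-03 -9.99997329e-01]]
```

View pics/top1.png

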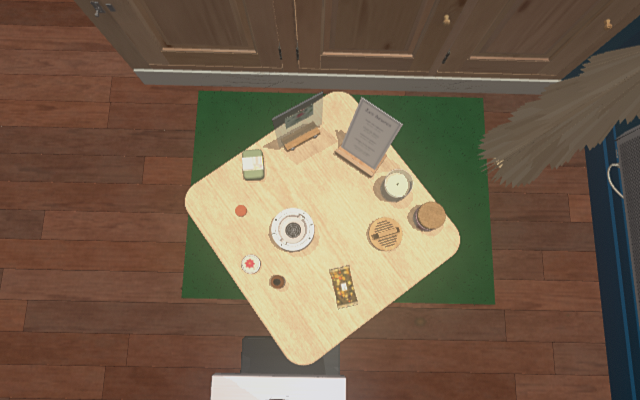

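View pics/side1.png

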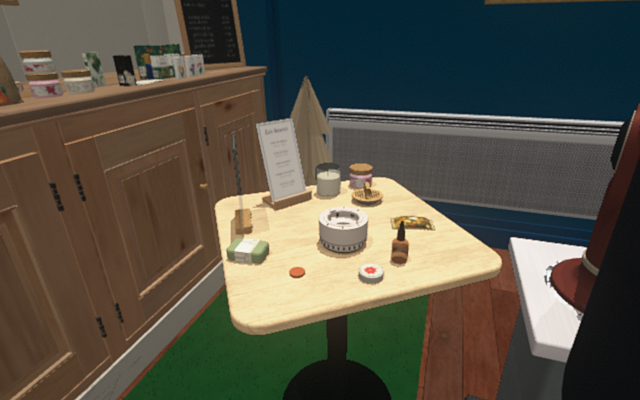

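The top view shows the diffuser at about (292,230), the lid at (385,234) and the disc at (241,211). The side view shows the disc at (297,272), the diffuser at (343,230) and the lid at (367,196). Next I'll enlarge these.

```bash
sed -i "s/np.array(c\['rotation'\])/RM(c)/g" h.py; cat >> h.py <<'E'
def RM(c): return R.from_rotvec(np.array(c['rotation']).ravel()).as_matrix()
def crop(c,u,v,w,h,k): return cv2.resize(c['frame'][v:v+h,u:u+w,::-1],None,fx=k,fy=k,interpolation=cv2.INTER_CUBIC)
E
python3 - <<'E'
from h import *
t=np.load('top.npz'); s=np.load('side.npz')
a=crop(t,264,204,56,56,7); b=crop(t,362,214,46,46,7);b=cv2.resize(b,(392,392))
cc=crop(s,312,200,64,32,6); cc=cv2.resize(cc,(392,196)); d=crop(s,345,180,44,30,9)[:196,:392]; d=cv2.resize(d,(392,196))
cv2.imwrite('pics/c1.png',np.vstack([np.hstack([a,b]),np.hstack([cc,d])]))
# disc by colour
for n,c,(u,v) in(('top',t,(241,211)),('side',s,(297,272))):
    f=c['frame'].astype(int); m=(f[...,0]-f[...,2]>90)&(f[...,1]<120); yy,xx=np.nonzero(m); k=(abs(xx-u)<12)&(abs(yy-v)<10)
    p=(xx[k].mean(),yy[k].mean()); print(n,k.sum(),p,back(c,p,.004 if n=='side' else .006))
print('diff',back(t,(292,230),.062),'lid',back(t,(385,234),.03))
E
```

```text
top 5 (np.float64(243.4), np.float64(212.4)) [0.54029317 0.104217   0.006     ]
side 48 (np.float64(296.8125), np.float64(271.5416666666667)) [0.5462014  0.11162297 0.004     ]
diff [ 0.49106771 -0.02366258  0.062     ] lid [ 0.48999012 -0.25171376  0.03      ]
```

View pics/c1.png

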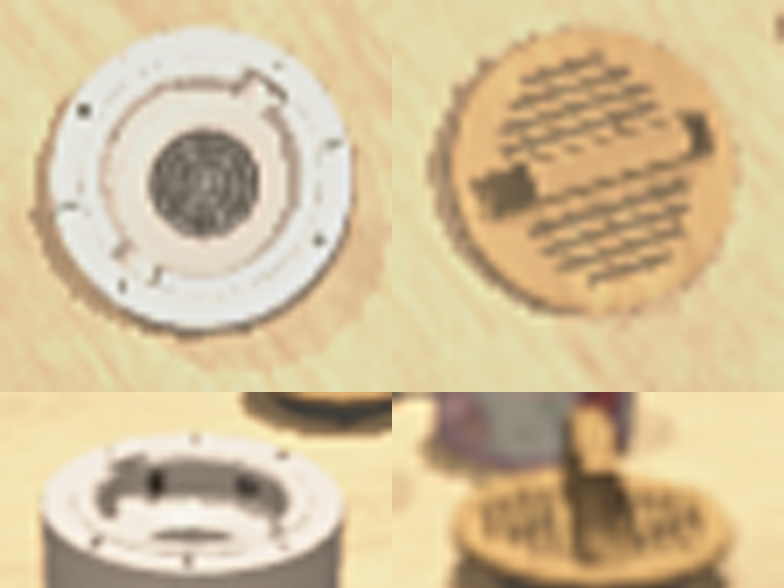

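The crop shows the rim marks: dots at (280,66) and (123,287), bars at (332,143) and (68,205), and squares at (84,110) and (318,240). The lid grip's top face runs from (538,182) to (688,140), and its feet are at (478,195) and (712,128). I'll fit poses from these.

```bash
python3 - <<'E'
from h import *
from scipy.optimize import least_squares
t=np.load('top.npz'); s=np.load('side.npz')
T=lambda x,y:((x+.5)/7-.5+264,(y+.5)/7-.5+204)
S=lambda x,y:((x+.5)/6.125-.5+312,(y-392+.5)/6.125-.5+200)
L=lambda x,y:((x-392+.5)/8.522-.5+362,(y+.5)/8.522-.5+214)
def mk(p,d,half): 
    a=p[2]-np.radians(d)+np.pi*half; return [p[0]+.046*np.cos(a),p[1]+.046*np.sin(a),.062]
ob=[(0,0,T(280,66)),(0,1,T(123,287)),(42,0,T(332,143)),(42,1,T(68,205)),(84,0,T(318,240)),(84,1,T(84,110))]
e=back(t,T(280,66),.062)-back(t,T(123,287),.062)
f=lambda p:np.concatenate([proj(t,mk(p,d,h))-o for d,h,o in ob])
r=least_squares(f,[.49,-.02,np.arctan2(e[1],e[0])],x_scale=[.01,.01,.1]); P=r.x; print('diff top',P,np.degrees(P[2]),abs(r.fun).max())
sp=[S(195,438),S(281,455),S(283,545),S(188,560),S(97,541),S(113,462)]
def fs(q): 
    m=np.array([proj(s,mk([*q,P[2]],d,h)) for d in(0,42,84) for h in(0,1)])
    return np.concatenate([m[np.argmin(np.linalg.norm(m-o,axis=1))]-o for o in sp])
r=least_squares(fs,P[:2],x_scale=.01,diff_step=1e-4); print('diff side',r.x,abs(r.fun).max())
g=lambda p,a,z:[p[0]+a*np.cos(p[2]),p[1]+a*np.sin(p[2]),z]
lo=[(.0225,.046,L(688,140)),(-.0225,.046,L(538,182)),(.036,.019,L(712,128)),(-.036,.019,L(478,195)),(0,.019,L(596,168))]
e=back(t,L(712,128),.019)-back(t,L(478,195),.019)
r=least_squares(lambda p:np.concatenate([proj(t,g(p,a,z))-o for a,z,o in lo]),[.49,-.25,np.arctan2(e[1],e[0])],x_scale=[.01,.01,.1]);print('lid',r.x,np.degrees(r.x[2]),r.fun.round(1))
# side: lid cap ellipse (wood) centre
c=(345+ (592-392)/(392/44.)-.5, 180+(512-392)/(196/(196/9))/1-.5); print('lid side',c,back(s,c,.019))
for n,c,(u,v) in(('top',t,(241,211)),('side',s,(297,272))):
    f=c['frame'].astype(int)[v-9:v+10,u-11:u+12]; m=(f[...,0]-f[...,1]>60); yy,xx=np.nonzero(m)
    p=(xx.mean()+u-11,yy.mean()+v-9); print('disc',n,m.sum(),p,back(c,p,.006 if n=='top' else .004))
# bystanders near
for n,p in(('balm',(250,264)),('dropper',(277,282)),('soap',(253,165)),('jar',(430,216)),('candle',(396,185)),('sachet',(344,286))): print(n,back(t,p,.03)[:2].round(3))
E
```

```text
diff top [ 0.4945888  -0.02423375 -0.5867265 ] -33.61695233370029 0.21081764142206794
diff side [ 0.49442458 -0.02396323] 1.5540092890148856
lid [ 0.49343603 -0.25489401 -1.27452176] -73.0247176095613 [-0.1 -0.6 -0.1 -0.5  0.1  0.7  0.1  0.6  0.  -0.1]
lid side (366.94897959183675, 192.83333333333334) [ 0.49454609 -0.26267766  0.019     ]
disc top 99 (np.float64(240.34343434343435), np.float64(210.11111111111111)) [0.54601896 0.11229329 0.006     ]
disc side 115 (np.float64(296.704347826087), np.float64(271.2173913043478)) [0.54679666 0.11071897 0.004     ]
balm [0.41  0.077]
dropper [0.368 0.01 ]
soap [0.659 0.082]
jar [ 0.537 -0.365]
candle [ 0.615 -0.281]
sachet [ 0.362 -0.151]
```

Top and side agree. Next I'll move above the disc.

```bash
python3 -m creep '[[[-461,-335,0],0,48],[[-461,-335,0],0,48],[[-461,-335,0],0,48],[[-461,-335,0],0,48],[[-461,-335,0],0,48],[[-461,-335,0],0,48],[[-461,-335,0],0,48],[[-461,-335,0],0,48],[[-461,-335,0],0,48],[[-461,-335,130],0,48],[[-461,-335,180],0,48],[[-461,-335,180],0,48]]'
```

```text
time_s: 1.6
eef_pos: [0.5464, 0.1119, 0.0491]
tool_rot: [-0.62, -3.079, 0.001]
force: [0.9, 0.0, -0.2]
opening: 0.0479
finger_force: 0.0
```

```bash
python3 -m creep '[[[0,0,40],0,48],[[0,0,48],0,48],[[0,0,49],0,48],[[0,0,49],0,34],[[0,0,49],0,34],[[0,0,49],0,25],[[0,0,49],0,25],[[0,0,49],0,25],[[0,0,49],0,25]]'
```

```text
time_s: 2.72
eef_pos: [0.5479, 0.1126, 0.0041]
tool_rot: [0.619, 3.078, 0.002]
force: [-0.7, -0.1, 6.3]
opening: 0.0257
finger_force: 40.1
```

```bash
python3 - <<'E'
from h import *
s=shot('side','s2.png');t=shot('top','t2.png')
cv2.imwrite('pics/c2.png',np.hstack([crop(s,262,230,66,60,6),crop(t,215,180,66,60,6)]))
o=manip.get_obs();print(o['opening'],o['finger_force'],o['eef_pos'],o['force'])
E
```

```text
0.02601941207003073 40.07976830005646 [0.54784269 0.11259138 0.00409595] [-8.29350125e-01 -1.01496256e-03  5.69022780e+00]
```

View pics/c2.png

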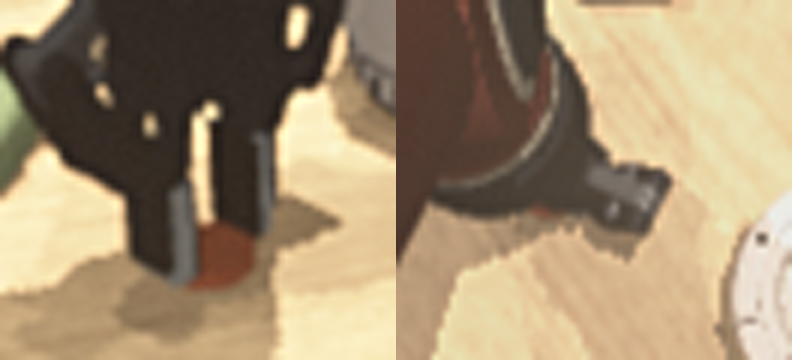

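The side crop shows the disc between the pads at about (220,255), apparently gripped. I'll lift it and check.

```bash
python3 -m creep '[[[0,0,-15],0,25],[[0,0,-70],0,25],[[0,0,-90],0,25],[[0,0,-90],0,25]]'; python3 - <<'E'
from h import *
s=shot('side','s3.png')
u,v=proj(s,manip.get_obs()['eef_pos']).astype(int);print(u,v)
cv2.imwrite('pics/c3.png',crop(s,u-30,v-35,60,60,8))
o=manip.get_obs();print(o['opening'],o['finger_force'],o['eef_pos'],o['force'])
E
```

```text
time_s: 3.32
eef_pos: [0.5483, 0.1126, 0.0949]
tool_rot: [0.618, 3.075, 0.003]
force: [-0.3, -0.6, -1.4]
opening: 0.0259
finger_force: 39.0
294 230
0.02600001437521708 38.974599838256836 [0.54713949 0.11244824 0.09330776] [0.11698957 0.0551257  0.54713258]
```

View pics/c3.png

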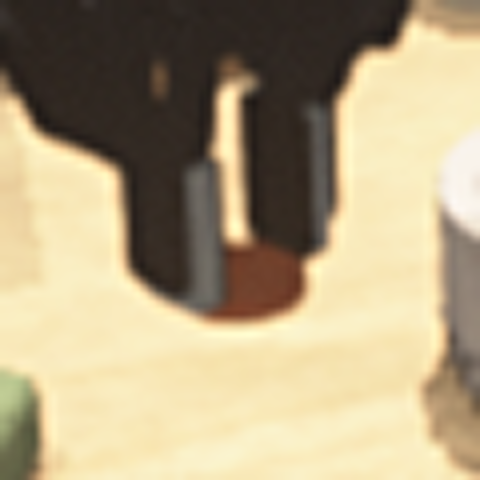

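The disc is held flat and centred at the tips. I'll carry it over the diffuser.

```bash
python3 -m creep '[[[-4,-60,-5],0,25],[[-4,-120,-5],0,25],[[-4,-146,-5],0,25],[[-4,-146,-5],0,25],[[-4,-146,0],0,25],[[-4,-146,0],0,25]]'; python3 - <<'E'
from h import *
o=manip.get_obs();M=R.from_rotvec(o['tool_rot']).as_matrix();print(o['eef_pos'],1e3*M.T@(np.array([.4945,-.0241,.05])-o['eef_pos']),o['force'])
E
```

```text
time_s: 4.12
eef_pos: [0.4942, -0.0219, 0.0915]
tool_rot: [-0.614, -3.079, -0.001]
force: [-0.2, 0.5, -0.5]
opening: 0.0259
finger_force: 39.0
[ 0.49422583 -0.02186267  0.09147482] [-1.17830905 -1.98067479 41.47204164] [-0.20014545  0.47143402 -0.48740867]
```

```bash
python3 -m creep '[[[-1,-2,10],0,25],[[-1,-2,20],0,25],[[-1,-2,28],0,25],[[-1,-2,34],0,25],[[-1,-2,39],0,25],[[-1,-2,42],0,25],[[-1,-2,42],0,25]]'
```

```text
time_s: 5.0
eef_pos: [0.4943, -0.0261, 0.0502]
tool_rot: [-0.619, -3.08, 0.0]
force: [0.5, -0.4, -0.5]
opening: 0.0259
finger_force: 39.0
```

```bash
python3 -m creep '[[[0,1,2],0,25],[[0,1,4],0,25],[[0,1,4],0,25],[[0,1,4],0,26.5],[[0,1,4],0,28],[[0,1,4],0,29],[[0,1,4],0,29]]'
```

```text
time_s: 5.88
eef_pos: [0.4947, -0.0252, 0.0463]
tool_rot: [0.619, 3.08, -0.0]
force: [-0.5, -0.3, 0.3]
opening: 0.0288
finger_force: 5.4
```

```bash
python3 -m creep '[[[0,0,0],0,30.5],[[0,0,0],0,32],[[0,0,0],0,33],[[0,0,0],0,33]]'
```

```text
time_s: 6.38
eef_pos: [0.4947, -0.0251, 0.0463]
tool_rot: [-0.619, -3.08, 0.0]
force: [-0.1, -0.2, -0.1]
opening: 0.0331
finger_force: 0.0
```

```bash
python3 -m creep '[[[0,0,-20],0,33],[[0,0,-45],0,33],[[0,0,-70],0,33],[[-20,-50,-70],10,40],[[-45,-105,-70],20,40],[[-70,-165,-70],30,40],[[-88,-212,-70],40,40],[[-88,-212,-70],50,40],[[-88,-212,-70],50,40]]'; python3 - <<'E'
from h import *
s=shot('side','s4.png');t=shot('top','t4.png')
cv2.imwrite('pics/c4.png',np.hstack([crop(s,312,195,64,64,6),crop(t,260,200,64,64,6)]))
o=manip.get_obs();M=R.from_rotvec(o['tool_rot']).as_matrix();print(M[:,1],np.degrees(np.arctan2(M[1,1],M[0,1])),o['eef_pos'],1e3*M.T@(np.array([.4935,-.255,.025])-o['eef_pos']))
E
```

```text
time_s: 7.5
eef_pos: [0.4937, -0.2548, 0.116]
tool_rot: [-1.861, -2.53, 0.001]
force: [-1.2, 0.8, 0.6]
opening: 0.0398
finger_force: 0.0
[ 9.53572324e-01  3.01164092e-01 -1.12864757e-04] 17.527534693579664 [ 0.49412058 -0.25340137  0.11611385] [-1.43515259 -1.06293697 91.11248818]
```

View pics/c4.png

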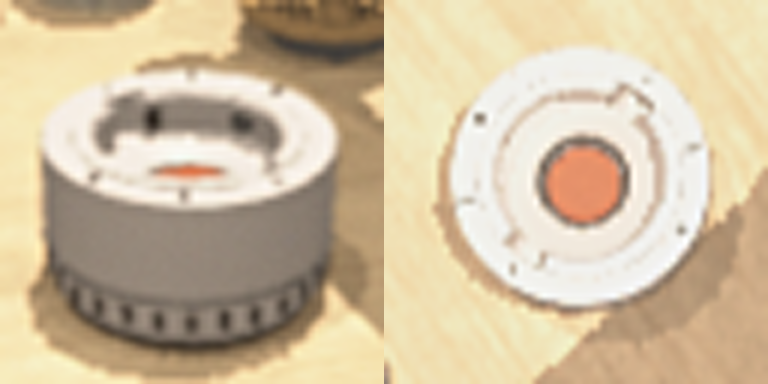

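The disc lies flat and centred in the well, at (584,182) in the crop. Next I'll grasp the lid.

```bash
python3 -m creep '[[[-1,-1,40],0.5,40],[[-1,-1,70],0.5,40],[[-1,-1,85],0.5,40],[[-1,-1,90],0.5,40],[[-1,-1,90],0.5,25],[[-1,-1,90],0.5,16],[[-1,-1,90],0.5,8],[[-1,-1,90],0.5,8],[[-1,-1,90],0.5,5],[[-1,-1,90],0.5,5],[[-1,-1,90],0.5,5]]'; python3 - <<'E'
from h import *
o=manip.get_obs();print(o['force'],o['moment'],o['opening'],o['finger_force'])
E
```

```text
time_s: 8.98
eef_pos: [0.4942, -0.2564, 0.0274]
tool_rot: [1.872, 2.52, 0.001]
force: [0.0, 0.3, 5.7]
opening: 0.0106
finger_force: 60.7
[0.02036223 0.28371632 5.66496153] [ 0.09794376  0.07676925 -0.00217791] 0.010629743832409775 60.67324586212635
```

```bash
python3 -m creep '[[[0,0,-15],0,5],[[0,0,-50],0,5],[[0,0,-90],0,5],[[0,0,-90],0,5],[[0,0,-90],0,5]]'; python3 - <<'E'
from h import *
s=shot('side','s5.png');t=shot('top','t5.png')
o=manip.get_obs();M=R.from_rotvec(o['tool_rot']).as_matrix();print(np.degrees(np.arctan2(M[1,1],M[0,1])),o['eef_pos'],o['opening'],o['finger_force'],o['force'])
im=[]
E5=np.array(o['eef_pos'])
for c in(s,t):
    u,v=proj(c,E5).astype(int); u-=25;v-=22; u=max(u,0); a=crop(c,u,v,50,50,8)
    for rad,z in((.042,.019),(.042,.014),(.031,0)):
        th=np.linspace(0,2*np.pi,60); q=[proj(c,E5+[rad*np.cos(x),rad*np.sin(x),z-.0274]) for x in th]
        cv2.polylines(a,[np.round(((np.array(q)-[u,v])+.5)*8-.5).astype(np.int32)],True,(0,0,255) if z else (255,0,0),1)
    im.append(a); 
cv2.imwrite('pics/c5.png',np.hstack(im))
E
```

```text
time_s: 9.6
eef_pos: [0.4926, -0.2555, 0.1162]
tool_rot: [-1.873, -2.521, 0.0]
force: [-0.8, 0.8, -2.3]
opening: 0.01
finger_force: 59.7
16.771133551391355 [ 0.49230041 -0.2552809   0.11521727] 0.01064964547464483 59.72874563187361 [-0.17396725 -0.78613585 -0.99925146]
```

View pics/c5.png

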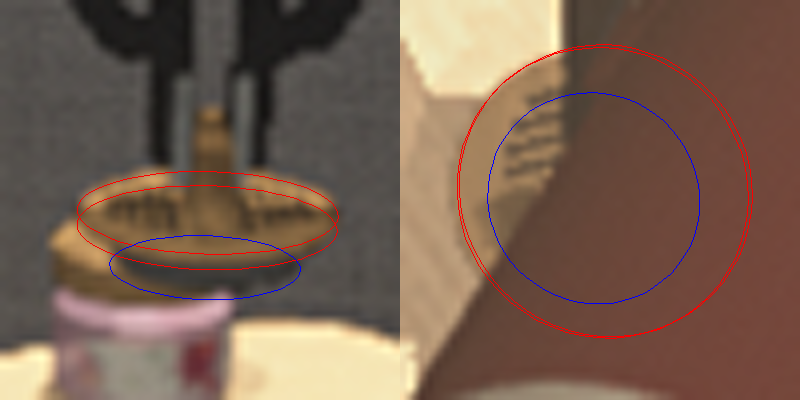

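The overlay matches: the lid is centred on the TCP and held level. I'll carry it over the diffuser and align it with the notches.

```bash
python3 -m creep '[[[40,12,-5],-8,5],[[90,28,-5],-16,5],[[140,44,-5],-24,5],[[185,58,-5],-32,5],[[221,69,-5],-39.6,5],[[221,69,0],-39.6,5],[[221,69,0],-39.6,5],[[221,69,0],-39.6,5]]'; cat >ck.py <<'E'
from h import *
import time
P=[];A=[]
o=manip.get_obs();M=R.from_rotvec(o['tool_rot']).as_matrix();print('yaw',np.degrees(np.arctan2(M[1,1],M[0,1])),o['eef_pos'],'F',o['force'].round(1),'M',o['moment'].round(3),'to go mm',(1e3*M.T@(np.array([.4945,-.0241,.0754])-o['eef_pos'])).round(1),o['finger_force'].round(1),o['opening'].round(4),o['joints'].round(2))
E
python3 ck.py
```

```text
time_s: 10.7
eef_pos: [0.4953, -0.0262, 0.1159]
tool_rot: [-0.913, -3.005, 0.002]
force: [-0.4, -0.4, -1.5]
opening: 0.0107
finger_force: 59.8Traceback (most recent call last):
  File "ck.py", line 4, in <module>
    o=manip.get_obs();M=R.from_rotvec(o['tool_rot']).as_matrix();print('yaw',np.degrees(np.arctan2(M[1,1],M[0,1])),o['eef_pos'],'F',o['force'].round(1),'M',o['moment'].round(3),'to go mm',(1e3*M.T@(np.array([.4945,-.0241,.0754])-o['eef_pos'])).round(1),o['finger_force'].round(1),o['opening'].round(4),o['joints'].round(2))
                                                                                                                                                                                                                                                             ^^^^^^^^^^^^^^^^^^^^^^^
AttributeError: 'float' object has no attribute 'round'
```

```bash
sed -i "s/o\['finger_force'\].round(1),o\['opening'\].round(4)/o['finger_force'],o['opening']/" ck.py; python3 -m creep '[[[1,1,10],0,5],[[1,1,20],0,5],[[1,1,20],0,5],[[1,1,20],0,5]]'; python3 ck.py
```

```text
time_s: 11.2
eef_pos: [0.4953, -0.0231, 0.0962]
tool_rot: [-0.909, -3.007, 0.0]
force: [0.1, -0.6, -0.2]
opening: 0.0108
finger_force: 59.8
yaw 56.35904096563451 [ 0.4953299  -0.02313511  0.09616629] F [ 0.1 -0.6 -0.2] M [ 0.009 -0.001  0.053] to go mm [ 0.2 -1.3 20.8] 59.75351622328162 0.010819027554984364 [-0.04  0.57  0.06  2.01 -0.07  0.56  1.05]
```

```bash
python3 -m creep '[[[0,-0.5,4],0,5],[[0,-0.5,7],0,5],[[0,-0.5,10],0,5],[[0,-0.5,12],0,5],[[0,-0.5,14],0,5],[[0,-0.5,14],0,5]]'; python3 ck.py
```

```text
time_s: 11.95
eef_pos: [0.4954, -0.0238, 0.0823]
tool_rot: [0.909, 3.006, -0.0]
force: [0.3, -0.0, -0.8]
opening: 0.0103
finger_force: 59.7
yaw 56.35158944448268 [ 0.49537336 -0.02375602  0.08225929] F [ 0.3 -0.  -0.8] M [-0.184 -0.16  -0.011] to go mm [ 0.5 -0.8  6.9] 59.73283628001809 0.010341189341596354 [-0.04  0.6   0.06  2.02 -0.07  0.52  1.06]
```

```bash
python3 -m creep '[[[0,-0.5,2],0,5],[[0,-0.5,4],0,5],[[0,-0.5,6],0,5],[[0,-0.5,7],0,5],[[0,-0.5,8],0,5],[[0,-0.5,8],0,5]]'; python3 ck.py
```

```text
time_s: 12.7
eef_pos: [0.4951, -0.0241, 0.0754]
tool_rot: [0.909, 3.006, 0.0]
force: [-0.3, -0.9, 9.0]
opening: 0.0105
finger_force: 61.0
yaw 56.35781898498796 [ 0.49505913 -0.02406566  0.0753672 ] F [-0.3 -0.9  9. ] M [-0.283  0.229  0.01 ] to go mm [ 0.4 -0.3 -0. ] 60.973808001726866 0.010467768004103898 [-0.04  0.61  0.06  2.03 -0.07  0.5   1.06]
```

Fully home: z is 0.0754 with 9 N of contact. I'll start turning clockwise.

```bash
python3 -m creep '[[[0,0,0],3,5],[[0,0,0],6,5],[[0,0,0],9,5],[[0,0,0],12,5],[[0,0,0],15,5],[[0,0,0],18,5],[[0,0,0],21,5],[[0,0,0],24,5],[[0,0,0],27,5],[[0,0,0],30,5],[[0,0,0],30,5]]'; python3 ck.py
```

```text
time_s: 14.08
eef_pos: [0.4948, -0.0244, 0.0754]
tool_rot: [1.655, 2.669, -0.0]
force: [-2.0, -1.0, 8.7]
opening: 0.0107
finger_force: 61.1
yaw 26.38421003611087 [ 0.49482671 -0.02436332  0.0753777 ] F [-2.  -1.   8.7] M [-0.371  0.338  0.136] to go mm [ 0.4 -0.2 -0. ] 61.06615148484707 0.010704520548850448 [-0.13  0.62  0.21  2.03 -0.24  0.51  0.71]
```

```bash
python3 -m creep '[[[0,0,0],3,5],[[0,0,0],6,5],[[0,0,0],9,5],[[0,0,0],11,5],[[0,0,0],12,5],[[0,0,0],12,5],[[0,0,0],12,5]]'; python3 ck.py; python3 - <<'E'
from h import *
s=shot('side','s6.png');t=shot('top','t6.png')
s2=crop(s,312,175,64,64,6); t2=crop(t,260,195,64,64,6)
# expected mark bars (red) and grip axis if at 42deg (blue: foot ends, cap top)
C=np.array([.4945,-.0241,0]);a=np.radians(-33.6-42)
for c,im,u,v in((s,s2,312,175),(t,t2,260,195)):
    for r,z,col in((.046,.062,(0,0,255)),(-.046,.062,(0,0,255)),(.036,.067,(255,0,0)),(-.036,.067,(255,0,0)),(.0225,.094,(0,160,0)),(-.0225,.094,(0,160,0))):
        q=((proj(c,C+[r*np.cos(a),r*np.sin(a),z])-[u,v])+.5)*6-.5; cv2.circle(im,tuple(int(i) for i in q.round()),4,col,1)
cv2.imwrite('pics/c6.png',np.hstack([s2,t2]))
E
```

```text
time_s: 14.95
eef_pos: [0.4948, -0.0243, 0.0754]
tool_rot: [1.924, 2.482, 0.0]
force: [-2.4, -1.0, 8.8]
opening: 0.0103
finger_force: 61.1
yaw 14.433038736611287 [ 0.49480868 -0.02434841  0.07538811] F [-2.4 -1.   8.8] M [-0.332  0.384  0.282] to go mm [ 0.3 -0.2 -0. ] 61.12151624634862 0.010258107359729084 [-0.17  0.62  0.26  2.03 -0.31  0.52  0.57]
```

View pics/c6.png

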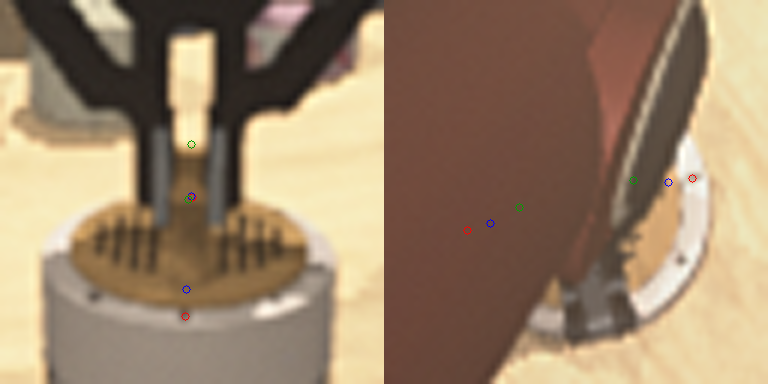

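The side view shows the grip's near foot at about (186,285), in line with the half-way bar at about (185,314), with the cap flush on the rim. I'll hold briefly to confirm it's stable, then hand in.

```bash
python3 -m creep '[[[0,0,0],0,5],[[0,0,0],0,5],[[0,0,0],0,5],[[0,0,0],0,5]]'; python3 ck.py; python3 -c "
from workcell import manip
print(manip.close_job())"
```

```text
time_s: 15.55
eef_pos: [0.4948, -0.0244, 0.0754]
tool_rot: [1.924, 2.482, 0.0]
force: [-1.9, -1.7, 8.3]
opening: 0.0104
finger_force: 61.1
yaw 14.429650459922048 [ 0.49480676 -0.02440196  0.07539103] F [-1.9 -1.7  8.3] M [-0.327  0.239  0.208] to go mm [ 0.4 -0.2 -0. ] 61.12342843785882 0.010424753476138736 [-0.17  0.62  0.26  2.03 -0.31  0.52  0.57]
the job is handed in; nothing more can be done
None
```

I handed the job in at about 15.6 s: the scent disc lies flat in the well, the lid sits fully home on the rim, and the gripper is still holding it at the half-way mark (about 42° clockwise), short of the lock.

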